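# Hook the parts tray forward out of the desk cubby

### The arm

A 6-joint arm with a two-finger parallel gripper is mounted at the origin on a cart in front of the work surface, level with it; the furniture and walls round the work are solid. World frame = base frame: x ahead of the robot, y to its left, z up, the work surface at z = 0. Lengths are in m, angles in rad, forces in N, time in s.
With the tool pointing down it reaches from about 0.275 to 0.975 m from the base axis. Payload 8.4 kg.
Tool frame: the origin (TCP) lies between the finger pads; the fingertips stand 11 mm ahead of it and the grasp point (between the pads) lies 8 mm behind it; z points along the fingers, y is the line along which they close (so a half turn about z gives the same grasp; the last joint's range is limited). The gripper opens to 92 mm and grips with 3 to 60 N. Pads are 20 mm wide; open, the fingers measure 128 mm over their backs; the gripper's body (75 mm by 189 mm) begins 69 mm behind the grasp point.
Start: joints at [1.32, 0.353, 1.633, -0, 1.155, -0.002], TCP at [0.154, 0.606, 0.226] pointing down, gripper open.
Joint ranges: [-2.63, 2.63], [-0.92, 2.1], [0.06, 2.66], [-1.3, 4.44], [0, 2.69], [-3.02, 3.02]. Speed limits (rad/s): [2.22, 2.22, 2.79, 3.14, 3.14, 3.14].

### API

Orientations are given as a unit quaternion [x, y, z, w].
In Python, from plant import move_pose, move_linear, goto_joints, grip, dwell, inverse_kinematics, observe, grab_frame, MotionError, job_done gives the robot as it stands. The module is installed in compiled form; this text tells all that it offers. Calls block until the motion is done:
- move_pose(position, orientation): joint-space move of the TCP to a pose.
- move_linear(position, ori=None, max_speed=0.15, force_limit=None): straight line of the TCP; ori=None keeps the orientation; max_speed is the mean speed in m/s. With force_limit (N) it stops when the force on the tool has changed by that much, and returns True; else False.
- goto_joints(angles): joint-space move.
- grip(opening): finger opening in m; the grip force is fixed at half the most; returns when the fingers have stopped.
- dwell(seconds).
- inverse_kinematics(position, orientation): joint angles nearest the present ones, or None.
- observe(): the state.
- grab_frame(name): name is "scene" or "top"; returns a dict with "img" (400x640x3 uint8, red, green, blue), "fx", "fy", "cx", "cy" (pixels), "world_from_camera" (4x4, takes a point from camera to world coordinates). Camera axes: x right, y up, looking along -z (the intrinsics and any distortion apply to the point x, -y, -z); pixel columns grow to the right and rows downward; lengths in m; the calibration is good to about 2 mm. A picture is of the moment at which its call begins. There is no depth.
A pose or a line that the arm cannot do raises MotionError and nothing moves.
- job_done(): hands the job in; it is judged then, once.
The state is a dict: "clock": time; "joint_positions": joint angles; "joint_velocities": joint speeds; "joint_torque": joint torques, N m; "tcp_pos": TCP position; "tool_rot": TCP orientation; "ft_force": force on the tool from outside, world axes, zero at the start; "wrist_torque": the same for the moment, N m; "opening": finger opening in m; "grasp_force": force on a finger pad.
Only numpy, scipy, OpenCV 4.12 (cv2) and the standard library are available. Lean on these libraries where they do the work, as an engineer would, in place of code of your own. Each camera call takes 0.05 s, during which the arm holds its last target. There are 200 camera calls.

### The job

Pick up the pull hook, reach into the cubby with it, drop its tooth behind the tray's front wall and drag the tray forward until it bears firmly on the rubber pads of the two stop posts at the front of the cubby's deck: keep a light steady pull on it for a moment there (about 5 to 10 N), never harder than about 20 N. Then unhook without pushing the tray back and put the hook down on the desk well clear of the tray. Touch the tray only with the hook, keep it level with the power brick in it, and leave the mug and stapler alone.

Things in the scene. Friction and masses are not known exactly. Their poses are not given: they have to be found in the camera images.
- cubby: Fixed grey cubby on the desk, 230 (x) x 150 (y) x 112 mm high. Origin: centre of its underside, on the desk; its -x points out of the mouth, toward the robot. Deck top at z = 10 mm. Walls, back and roof cover x = -50 to +115 mm, 130 mm between the walls. In front of that (x = -115 to -50) the deck is open above, with side rails up to z = 27 mm.
- cubby_mouth (a point): Middle of the front lower edge of the cubby's roof: cubby x = -50 mm, 104 mm above the desk. The roof is 8 mm thick (top at 112 mm).
- end_stop: Fixed steel stop across the front of the deck, 124 mm wide: an 8 mm high sill with two posts, 12 x 16 x 40 mm, at y = +-46 mm (tops 50 mm above the desk; 76 mm free between). Axes as the cubby; origin: centre of its underside, at cubby x = -109 mm. Each post has a rubber pad on its +x side; both pad faces lie 13 to 25 mm from the origin: rigid, reset each time, not measured: feel it.
- tray: Loose grey open tray standing on the deck inside the cubby, 100 (x) x 120 (y) x 42 mm high, walls and floor 5 mm thick; 5 mm of play at each side. Origin: centre of its underside; its -x side is the front wall. Filled it weighs 0.4 to 0.65 kg and takes roughly 2 to 8 N to drag.
- tray_lip (a point): Middle of the top edge of the tray's front wall, 47.5 mm in front (-x) of the tray's origin and 42 mm above it; 52 mm above the desk. The wall is 5 mm thick. At the start it lies 30 to 56 mm inside the roof's edge, and 63 to 99 mm from where it stops.
- power_brick: Black power brick, 56 x 96 x 28 mm, lying in the rear of the tray; at least 25 mm of tray floor is free between it and the inside of the front wall. Origin: centre of its underside.
- pull_hook: Pull hook of 0.18 kg standing on the desk. Origin: centre of the underside of its grip block, which is 52 (x) x 22 (y) x 60 mm high: grasp it from above across the 22 mm. From the block a flat steel shaft, 12 wide, underside 22 mm and top 32 mm above the origin, runs forward (+x) and ends in a tooth that points down.
- hook_tip (a point): Middle of the tooth's lower edge, 105 mm in front (+x) of the hook's origin and level with it. The tooth is 5 (x) x 32 (y) mm and reaches 22 mm below the shaft, so 22 mm is the deepest it can bite behind a wall.
- mug: Spotted mug, 92 x 127 x 93 mm, a bystander. Origin: centre of its underside.
- stapler: Stapler, 141 x 60 x 49 mm, a bystander. Origin: centre of its underside.

How it is judged:
By the outcome, as a careful person would: the job done as asked, in the order asked, and still so for the second after the job is handed in, with the robot touching nothing.
It also fails if it takes over 67 s, if anything falls off the work surface, if the arm or the gripper's body presses on something with over 40 N, if the wrist force passes 120 N, or if a joint passes its speed limit or range.

## Working session

There is one attempt and no reset: what is moved stays moved. The work goes in short steps, each a Python script; the robot and the scene stay as the last script left them, time stands still between calls to the robot, and variables do not carry over. Pictures are saved under pics/ and viewed, at most 10 in all, crops included, and the job is handed in when it is done.

```bash
mkdir -p pics; python3 - <<'E'
from plant import *
import cv2,numpy as np
for n in("scene","top"):
    f=grab_frame(n); cv2.imwrite(f"pics/{n}0.png",f["img"][:,:,::-1])
    print(n,[f[k] for k in("fx","fy","cx","cy")],[k for k in f]);print(np.round(f["world_from_camera"],4).tolist())
    import pickle;pickle.dump(f,open(f"{n}.pkl","wb"))
print(observe())
E
```

```text
scene [489.2148703555813, 489.2148703555813, 313.70144844980683, 196.74489708990612] ['img', 'fx', 'fy', 'cx', 'cy', 'world_from_camera']
[[0.813, 0.2262, -0.5365, -0.034], [-0.5821, 0.2959, -0.7574, -0.7203], [-0.0126, 0.9281, 0.3722, 0.4981], [0.0, 0.0, 0.0, 1.0]]
top [451.8295483375554, 451.8295483375554, 316.6538358261283, 200.27931895646228] ['img', 'fx', 'fy', 'cx', 'cy', 'world_from_camera']
[[-0.004, 0.9897, -0.143, 0.3866], [-1.0, -0.0047, -0.005, 0.0706], [-0.0056, 0.1429, 0.9897, 1.2399], [0.0, 0.0, 0.0, 1.0]]
{'clock': 0.1, 'joint_positions': array([ 1.31960370e+00,  3.53577425e-01,  1.63407507e+00, -1.17080964e-05,
        1.15522731e+00, -2.40496684e-03]), 'joint_velocities': array([ 4.07244229e-05, -3.13815963e-03, -1.74440534e-03, -5.02761129e-04,
       -6.97658013e-04, -5.07621928e-04]), 'joint_torque': array([-5.33918010e-04, -5.94904804e+01, -3.34933627e+01,  6.98107411e-02,
        1.84601691e-02, -2.38311378e-05]), 'tcp_pos': array([0.15378719, 0.60531664, 0.22493314]), 'tool_rot': array([ 1.24070897e-01,  9.92273147e-01, -6.39083471e-04, -7.60745168e-05]), 'ft_force': array([ 0.69347365, -0.00630044, -0.04893354]), 'wrist_torque': array([0.0036458 , 0.05988645, 0.00420177]), 'grasp_force': 0.0, 'opening': 0.09156166807811904}
```

View pics/scene0.png

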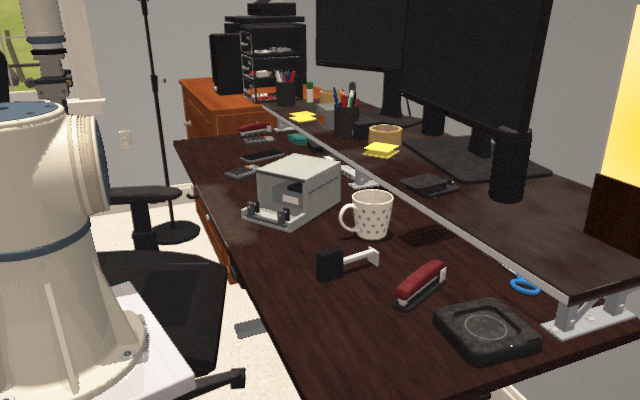

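View pics/top0.png

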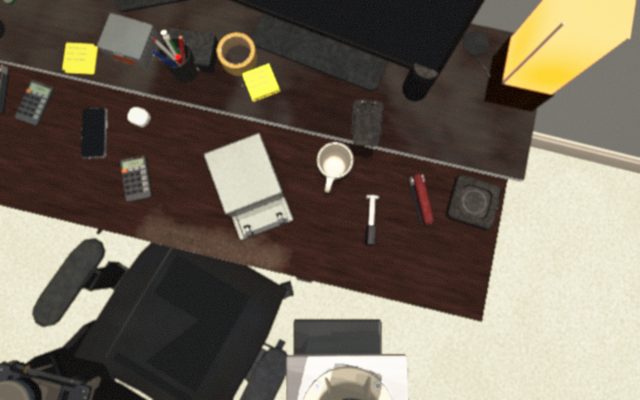

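The scene view shows the cubby around (290,190), the mug at (370,215), the hook at (345,260) and the stapler at (420,283). In the top view the cubby is at (250,185) and the hook runs from (371,235) to (372,197). I'll enlarge both.

```bash
python3 - <<'E'
import cv2
a=cv2.imread("pics/top0.png")[125:255,195:395];cv2.imwrite("pics/topc.png",cv2.resize(a,None,fx=4,fy=4,interpolation=cv2.INTER_CUBIC))
a=cv2.imread("pics/scene0.png")[145:290,230:390];cv2.imwrite("pics/scenec.png",cv2.resize(a,None,fx=4,fy=4,interpolation=cv2.INTER_CUBIC))
E
```

```text
(no output)
```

View pics/topc.png

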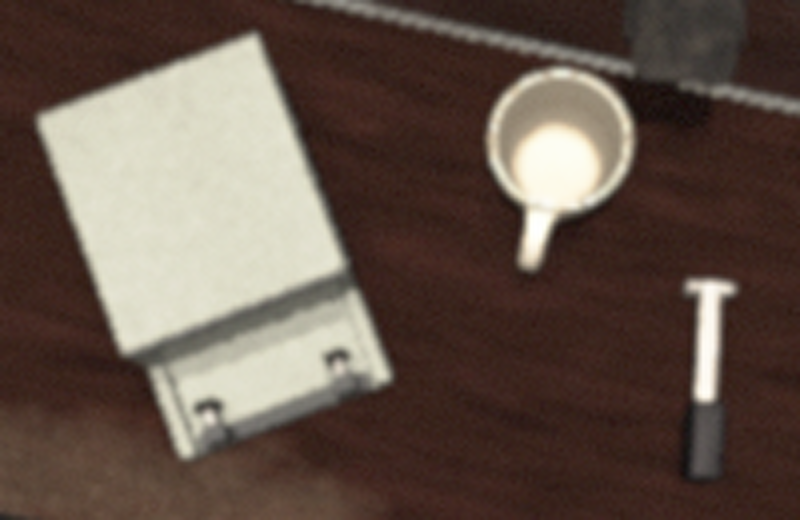

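View pics/scenec.png

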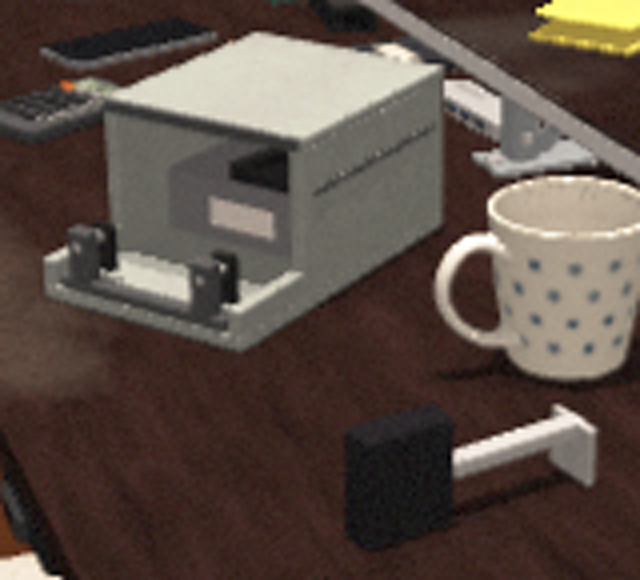

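The top crop gives the roof corners at (38,118), (260,32), (350,270) and (125,355), the front rail corners at (190,458) and (392,380), the hook block at about (703,440) and the tooth at (711,288). The scene crop shows the tray's front wall with its top edge from about (172,158) to (290,190), the brick behind it, and the cubby and hook corners. Next I'll fit the poses.

```bash
cat > geo.py <<'E'
import numpy as np,pickle
from scipy.optimize import least_squares
F={n:pickle.load(open(n+".pkl","rb")) for n in("scene","top")}
OFF={"scene":(230,145),"top":(195,125)}
def proj(n,P):
    f=F[n];M=np.linalg.inv(f["world_from_camera"]);p=np.atleast_2d(P)@M[:3,:3].T+M[:3,3]
    return np.c_[f["cx"]+f["fx"]*p[:,0]/-p[:,2],f["cy"]-f["fy"]*p[:,1]/-p[:,2]]
def ray(n,u,v,z):
    f=F[n];W=f["world_from_camera"];d=W[:3,:3]@[(u-f["cx"])/f["fx"],-(v-f["cy"])/f["fy"],-1]
    return W[:3,3]+d*(z-W[2,3])/d[2]
def full(n,c): return np.array(c)/4+OFF[n]
def T(q,p):
    c,s=np.cos(q[2]),np.sin(q[2]);p=np.atleast_2d(p)
    return np.c_[q[0]+c*p[:,0]-s*p[:,1],q[1]+s*p[:,0]+c*p[:,1],p[:,2]]
def fit(obs,q0):
    r=lambda q:np.concatenate([(proj(n,T(q,p))[0]-full(n,c)) for n,c,p in obs])
    s=least_squares(r,q0,loss="soft_l1");return s.x,np.round(r(s.x).reshape(-1,2),1)
E
python3 - <<'E'
from geo import *
R=.112
cub=[("top",(38,118),(.115,.075,R)),("top",(260,32),(.115,-.075,R)),("top",(350,270),(-.05,-.075,R)),("top",(125,355),(-.05,.075,R)),
("top",(190,458),(-.115,.075,.027)),("top",(392,380),(-.115,-.075,.027)),
("scene",(107,97),(-.05,.075,R)),("scene",(300,147),(-.05,-.075,R)),("scene",(443,68),(.115,-.075,R)),("scene",(262,32),(.115,.075,R)),
("scene",(240,350),(-.115,-.075,0)),("scene",(45,255),(-.115,.075,.027)),("scene",(47,293),(-.115,.075,0))]
q,r=fit(cub,[.5,.2,.3]);print(q,r.tolist())
h=[("top",(690,403),(.026,.011,.06)),("top",(722,403),(.026,-.011,.06)),("top",(717,478),(-.026,-.011,.06)),("top",(686,475),(-.026,.011,.06)),
("top",(685,288),(.105,.016,.032)),("top",(737,290),(.105,-.016,.032)),
("scene",(345,430),(-.026,.011,.06)),("scene",(368,440),(-.026,-.011,.06)),("scene",(452,415),(.026,-.011,.06)),("scene",(365,548),(-.026,-.011,0)),("scene",(452,520),(.026,-.011,0)),("scene",(595,485),(.105,-.016,0))]
g,r=fit(h,[.4,-.05,0]);print(g,r.tolist())
for c in((172,158),(230,173),(285,188)):
    p=ray("scene",*full("scene",c),.052)
    d=p[:2]-q[:2];C,S=np.cos(q[2]),np.sin(q[2]);print(c,p,"cubby xy",C*d[0]+S*d[1],-S*d[0]+C*d[1])
for n,uv in(("mug",(335,162)),("stap",(422,200))): print(n,ray("top",*uv,.05))
np.save("q.npy",q);np.save("g.npy",g)
E
```

```text
[0.59001093 0.251063   0.36080685] [[0.6, -0.6], [0.1, 0.6], [-0.2, 0.1], [0.1, -0.1], [-1.7, 0.2], [0.2, -0.2], [-0.8, -0.4], [0.7, -2.1], [1.2, -0.8], [-0.7, -0.5], [0.6, 1.0], [-0.5, 0.4], [-0.3, 0.9]]
[ 0.46548655 -0.06508144 -0.091422  ] [[0.1, -1.2], [0.5, -0.5], [0.4, 0.6], [-0.3, 0.6], [0.5, -0.8], [-0.7, -0.3], [-1.4, -2.1], [-1.1, 0.2], [1.3, -0.5], [-0.1, 1.2], [1.0, 0.7], [-0.7, -0.2]]
(172, 158) [0.57442233 0.32235125 0.052     ] cubby xy 0.010581957991143162 0.0722014000603454
(230, 173) [0.58967605 0.27588476 0.052     ] cubby xy 0.008449492078983316 0.023341769154108075
(285, 188) [0.60280204 0.23248321 0.052     ] cubby xy 0.005408310620260798 -0.021899112569231684
mug [0.66242411 0.02681785 0.05      ]
stap [ 0.55791378 -0.20332888  0.05      ]
```

```bash
cat > rob.py <<'E'
from geo import *
from plant import *
import cv2
from scipy.spatial.transform import Rotation as Ro
q=np.load("q.npy");g=np.load("g.npy");GZ=.022
def ori(y):
    c,s=np.cos(y),np.sin(y);return Ro.from_matrix(np.array([[-c,-s,0],[-s,c,0],[0,0,-1]])).as_quat()
def tip(x,y,z): # tcp pos for hook tip at cubby coordinates
    return T(q,(x-.105,y,z+GZ))[0]
def snap(n,name,box=None,k=1):
    f=grab_frame(n);im=f["img"][:,:,::-1]
    if box: im=im[box[1]:box[3],box[0]:box[2]]
    cv2.imwrite(f"pics/{name}.png",cv2.resize(im,None,fx=k,fy=k,interpolation=cv2.INTER_CUBIC))
def st():
    o=observe();C,S=np.cos(q[2]),np.sin(q[2]);d=o["tcp_pos"][:2]-q[:2];f=o["ft_force"]
    return dict(t=round(float(o["clock"]),1),tipx=round(float(C*d[0]+S*d[1]+.105),4),tipy=round(float(-S*d[0]+C*d[1]),4),tipz=round(float(o["tcp_pos"][2]-GZ),4),
      f=[round(float(v),1) for v in(C*f[0]+S*f[1],-S*f[0]+C*f[1],f[2])],grip=round(float(o["grasp_force"]),1),op=round(float(o["opening"]),4))
E
python3 - <<'E'
from rob import *
o=ori(g[2]);p=np.array([g[0],g[1],0])
move_pose(p+[0,0,.15],o);print(st())
snap("scene","above",(230,145,430,295),4)
move_linear(p+[0,0,GZ],o,.12,force_limit=8);print(st(),observe()["tcp_pos"])
grip(.0);print(st())
move_linear(p+[0,0,.16],o,.15);print(st())
move_pose(tip(-.13,0,.12),ori(q[2]));print(st())
snap("scene","pre",(220,100,420,250),4)
E
```

```text
{'t': 2.7, 'tipx': -0.1227, 'tipy': -0.2515, 'tipz': 0.1281, 'f': [0.0, -0.1, 0.6], 'grip': 0.0, 'op': 0.0921}
{'t': 4.0, 'tipx': -0.1227, 'tipy': -0.252, 'tipz': 0.0005, 'f': [0.1, 0.3, -0.2], 'grip': 0.0, 'op': 0.0921} [ 0.46594152 -0.0651363   0.02249606]
{'t': 5.0, 'tipx': -0.1232, 'tipy': -0.2518, 'tipz': -0.0, 'f': [-1.0, -0.2, -0.2], 'grip': 30.0, 'op': 0.0214}
{'t': 6.1, 'tipx': -0.1237, 'tipy': -0.2515, 'tipz': 0.1372, 'f': [0.0, 0.4, -1.1], 'grip': 30.0, 'op': 0.0221}
{'t': 7.1, 'tipx': -0.1297, 'tipy': -0.0005, 'tipz': 0.1199, 'f': [0.1, 0.3, -0.6], 'grip': 30.0, 'op': 0.0221}
```

View pics/pre.png

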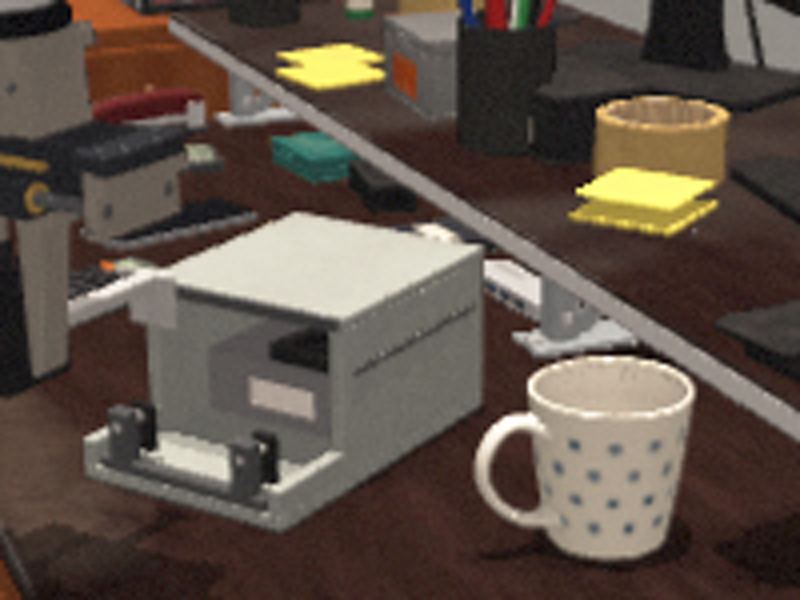

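The hook is held, with the tooth at crop (130–177, 270–327). The tray wall is clearly visible, with its top edge from (212,332) to (330,367). I'll compare these with the predicted pixels.

```bash
python3 - <<'E'
from rob import *
P=lambda p:np.round((proj("scene",T(q,p))-[220,100])*4).tolist()
print("tooth bottom L/R, top R",P([(-.13,.016,.12),(-.13,-.016,.12),(-.13,-.016,.152),(-.235,-.011,.12),(-.209,-.011,.12)]))
for lx in(-.006,0,.006): print(lx,"lip front edge",P([(lx-.0025,.06,.052),(lx-.0025,.0,.052),(lx-.0025,-.03,.052)]),"bottom",P([(lx-.0025,.06,.01),(lx-.0025,0,.01)]))
E
```

```text
tooth bottom L/R, top R [[132.0, 318.0], [176.0, 328.0], [173.0, 274.0], [41.0, 385.0], [75.0, 369.0]]
-0.006 lip front edge [[209.0, 350.0], [284.0, 368.0], [323.0, 377.0]] bottom [[211.0, 410.0], [286.0, 430.0]]
0 lip front edge [[214.0, 347.0], [289.0, 365.0], [328.0, 374.0]] bottom [[217.0, 407.0], [291.0, 426.0]]
0.006 lip front edge [[220.0, 345.0], [295.0, 362.0], [334.0, 371.0]] bottom [[223.0, 405.0], [297.0, 423.0]]
```

```bash
python3 - <<'E'
from rob import *
o=ori(q[2])
move_linear(tip(-.13,0,.063),o,.12,force_limit=8);print(st())
print(move_linear(tip(-.03,0,.063),o,.12,force_limit=4),st())
print(move_linear(tip(.017,0,.063),o,.06,force_limit=4),st())
print(move_linear(tip(.017,0,.033),o,.04,force_limit=3),st())
snap("scene","in",(240,130,360,220),6)
E
```

```text
{'t': 7.8, 'tipx': -0.1297, 'tipy': -0.0004, 'tipz': 0.0632, 'f': [0.4, -0.4, -1.7], 'grip': 30.0, 'op': 0.0221}
False {'t': 8.8, 'tipx': -0.0309, 'tipy': -0.0, 'tipz': 0.0628, 'f': [0.2, 0.2, -0.9], 'grip': 30.0, 'op': 0.022}
False {'t': 9.7, 'tipx': 0.0165, 'tipy': -0.0, 'tipz': 0.0628, 'f': [0.5, -0.3, -2.0], 'grip': 30.0, 'op': 0.022}
False {'t': 10.6, 'tipx': 0.0172, 'tipy': -0.0, 'tipz': 0.0331, 'f': [0.1, 0.1, -1.8], 'grip': 30.0, 'op': 0.0218}
```

View pics/in.png

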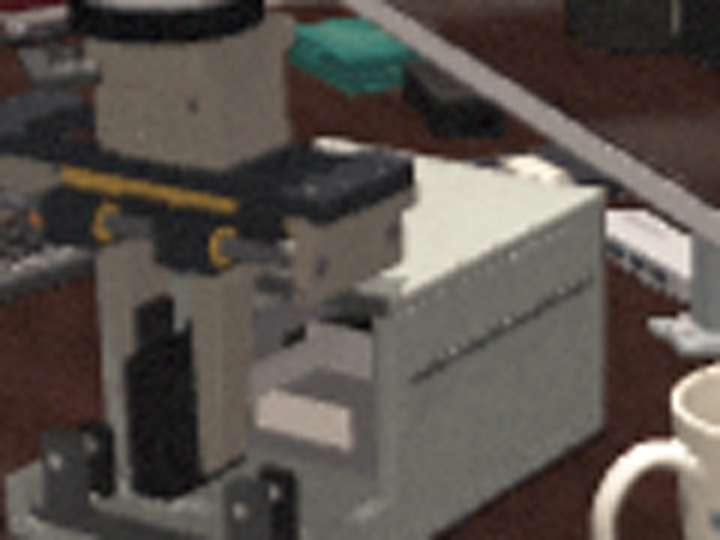

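The light tooth is visible at (310–370, 320–370) behind the tray's front wall, with no contact force. I'll drag in steps and watch the force.

```bash
python3 - <<'E'
from rob import *
o=ori(q[2])
print(move_linear(tip(-.010,0,.033),o,.03,force_limit=10),st())
x=-.010
for x in(-.025,-.045,-.062):
    h=move_linear(tip(x,0,.033),o,.03,force_limit=10);print(h,st())
    if h: break
E
```

```text
False {'t': 11.7, 'tipx': -0.0101, 'tipy': 0.0, 'tipz': 0.033, 'f': [1.7, -0.0, -1.3], 'grip': 30.0, 'op': 0.0221}
False {'t': 12.3, 'tipx': -0.0256, 'tipy': -0.0, 'tipz': 0.0329, 'f': [1.0, -0.2, -1.7], 'grip': 30.0, 'op': 0.022}
False {'t': 13.2, 'tipx': -0.0456, 'tipy': -0.0, 'tipz': 0.0329, 'f': [0.2, 0.2, -2.1], 'grip': 30.0, 'op': 0.0217}
False {'t': 13.9, 'tipx': -0.0625, 'tipy': -0.0, 'tipz': 0.0329, 'f': [1.4, -0.4, -2.0], 'grip': 30.0, 'op': 0.0212}
```

```bash
python3 - <<'E'
from rob import *
snap("scene","drag",(240,130,360,220),6)
for i in range(5): print(st()["f"]); dwell(.05)
E
```

```text
[-0.0, 0.6, -1.2]
[0.8, -0.5, -1.3]
[0.4, 0.2, -1.3]
[0.3, 0.7, -1.2]
[1.2, 0.3, -1.2]
```

View pics/drag.png

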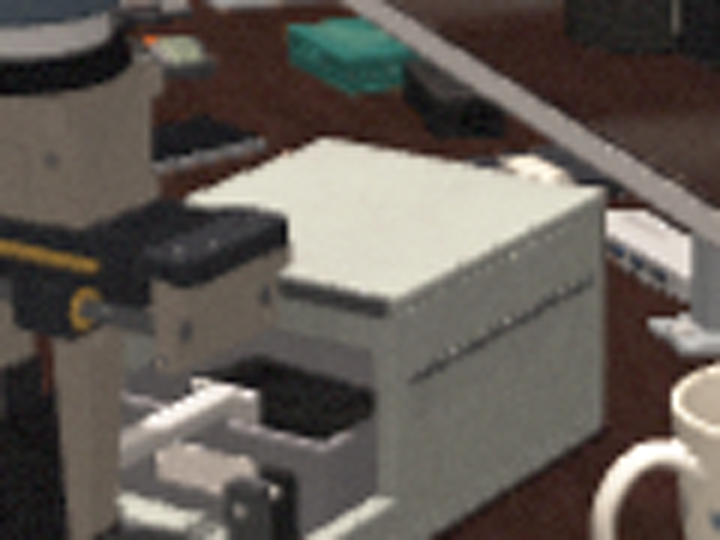

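The tray has followed the hook: its lip is now out of the mouth at about (250–370, 430), the tooth sits behind it and the brick is in place. Now small steps onto the pads.

```bash
python3 - <<'E'
from rob import *
o=ori(q[2]);x=-.0625
while x>-.096:
    x-=.001
    h=move_linear(tip(x,0,.033),o,.01,force_limit=9);s=st();dwell(.06);s2=st()
    print(h,round(x,4),s["t"],s["tipx"],s["tipy"],s["f"],s2["f"])
    if h or s2["f"][0]>5: break
E
```

```text
False -0.0635 14.5 -0.0634 0.0 [1.5, -0.7, -2.5] [1.3, -0.2, -2.9]
False -0.0645 14.8 -0.0642 0.0 [1.8, -0.3, -2.8] [3.1, -0.4, -2.1]
False -0.0655 15.1 -0.0654 0.0 [2.0, 0.5, -0.8] [2.3, 0.2, -0.0]
False -0.0665 15.4 -0.0664 0.0 [2.0, -0.6, -1.5] [2.5, 0.1, -0.2]
False -0.0675 15.7 -0.0675 0.0 [2.8, -0.5, 0.6] [2.6, 0.1, 0.9]
False -0.0685 16.0 -0.0685 -0.0 [3.4, 0.3, 0.1] [2.8, -0.1, -0.7]
False -0.0695 16.3 -0.0696 -0.0 [3.5, -0.5, 0.4] [3.0, -0.5, -0.3]
False -0.0705 16.6 -0.0706 -0.0 [2.8, -0.3, -0.8] [3.1, -0.2, -0.1]
False -0.0715 16.9 -0.0716 -0.0 [2.4, -0.2, 0.9] [3.5, 0.6, 0.7]
False -0.0725 17.3 -0.0727 -0.0 [2.3, -0.3, -0.4] [2.6, 0.4, -0.2]
False -0.0735 17.6 -0.0737 -0.0 [3.0, 0.1, 0.3] [3.5, -0.1, 0.1]
False -0.0745 17.9 -0.0747 -0.0 [2.2, -0.2, 0.5] [1.9, 1.0, -0.2]
False -0.0755 18.2 -0.0757 0.0 [2.3, -0.3, -1.9] [1.9, 0.9, -0.1]
False -0.0765 18.5 -0.0767 0.0 [2.0, 0.0, -1.1] [1.2, 0.1, -1.6]
False -0.0775 18.8 -0.077 -0.0 [4.8, 0.0, -3.1] [4.6, 0.7, -3.4]
False -0.0785 19.1 -0.077 0.0 [8.8, -1.2, -4.9] [7.1, -0.4, -5.5]
```

```bash
python3 - <<'E'
from rob import *
o=ori(q[2])
print(st(),observe()["wrist_torque"])
for x,z in((-.0785,.0325),(-.0785,.032),(-.079,.032)):
    h=move_linear(tip(x,0,z),o,.005,force_limit=6);dwell(.15);print(h,x,z,st(),observe()["wrist_torque"])
snap("top","stop",(225,165,305,245),8)
E
```

```text
{'t': 19.2, 'tipx': -0.077, 'tipy': 0.0, 'tipz': 0.0332, 'f': [7.1, -0.4, -5.5], 'grip': 30.0, 'op': 0.0217} [ 0.34545997 -1.03020946  0.08192249]
False -0.0785 0.0325 {'t': 19.6, 'tipx': -0.077, 'tipy': 0.0, 'tipz': 0.0329, 'f': [5.4, -0.4, -2.9], 'grip': 30.0, 'op': 0.0219} [ 4.09298517e-01 -1.04501289e+00 -7.45603429e-04]
False -0.0785 0.032 {'t': 20.0, 'tipx': -0.0771, 'tipy': 0.0001, 'tipz': 0.0325, 'f': [5.8, -0.3, -0.5], 'grip': 30.0, 'op': 0.022} [ 0.39124671 -1.04885057  0.07710582]
False -0.079 0.032 {'t': 20.4, 'tipx': -0.0771, 'tipy': 0.0, 'tipz': 0.0325, 'f': [6.9, -0.5, -4.3], 'grip': 30.0, 'op': 0.0222} [ 0.46650324 -1.18508389  0.04821963]
```

View pics/stop.png

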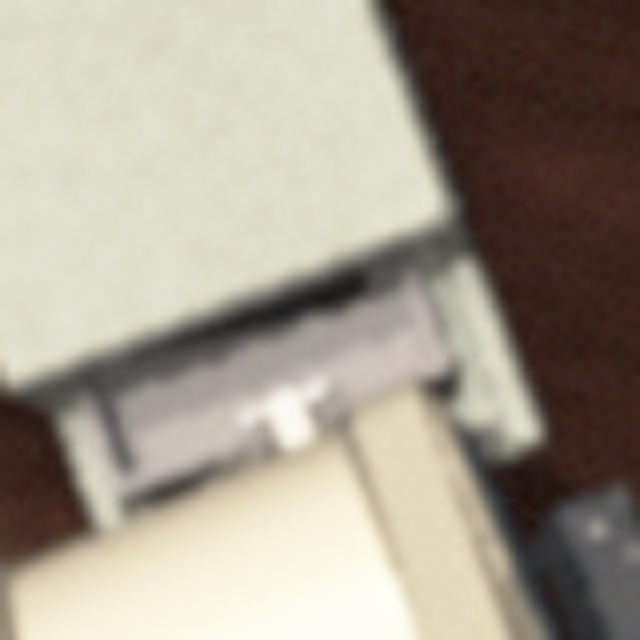

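The tray front runs parallel to the roof edge (slope .375 against .371), so it is square at the posts with the tooth behind its wall. I'll bring the pull to about 9 N, hold, then unhook.

```bash
python3 - <<'E'
from rob import *
o=ori(q[2]);x=-.079
while x>-.082:
    x-=.0004;h=move_linear(tip(x,0,.0318),o,.005,force_limit=6);dwell(.1)
    f=np.mean([(dwell(.03),st()["f"])[1] for _ in range(6)],0);print(h,x,f,st()["tipx"],st()["tipz"])
    if f[0]>8.3: break
for i in range(6): dwell(.25);print(st()["f"],st()["tipx"])
E
```

```text
False -0.0794 [ 8.08333333 -0.33333333 -3.        ] -0.0771 0.0324
False -0.0798 [10.73333333 -0.46666667 -4.93333333] -0.0771 0.0324
[10.2, -0.1, -4.8] -0.0771
[10.3, -0.3, -5.2] -0.0771
[11.8, 0.2, -5.2] -0.0771
[9.7, -0.0, -4.9] -0.0771
[10.9, -0.9, -4.0] -0.0771
[10.5, -1.0, -5.0] -0.0771
```

```bash
python3 - <<'E'
from rob import *
o=ori(q[2])
move_linear(tip(-.0792,0,.0318),o,.005)
for i in range(5): dwell(.3);print(st()["f"],st()["tipx"])
move_linear(tip(-.073,0,.0325),o,.01);dwell(.2);print(st())
print(move_linear(tip(-.073,0,.07),o,.04,force_limit=4),st())
move_linear(tip(-.073,0,.15),o,.12);print(st())
p=np.array([g[0]-.0,g[1]-.005,0])
move_pose(p+[0,0,.16],ori(g[2]))
print(move_linear(p+[0,0,.06],max_speed=.12,force_limit=8))
snap("scene","fin1",(230,130,390,280),4)
E
```

```text
[8.3, -0.9, -1.8] -0.0771
[7.3, -0.4, -2.0] -0.0771
[7.7, -0.6, -2.1] -0.0771
[7.6, -1.0, -1.7] -0.0771
[7.3, 0.1, -1.7] -0.0771
{'t': 25.8, 'tipx': -0.0731, 'tipy': 0.0, 'tipz': 0.0325, 'f': [0.4, -0.0, -2.0], 'grip': 30.0, 'op': 0.0218}
False {'t': 26.9, 'tipx': -0.0732, 'tipy': -0.0, 'tipz': 0.0698, 'f': [0.3, -0.2, -2.1], 'grip': 30.0, 'op': 0.0221}
{'t': 27.7, 'tipx': -0.0735, 'tipy': -0.0, 'tipz': 0.1494, 'f': [-0.1, 0.1, -2.1], 'grip': 30.0, 'op': 0.0219}
False
```

View pics/fin1.png

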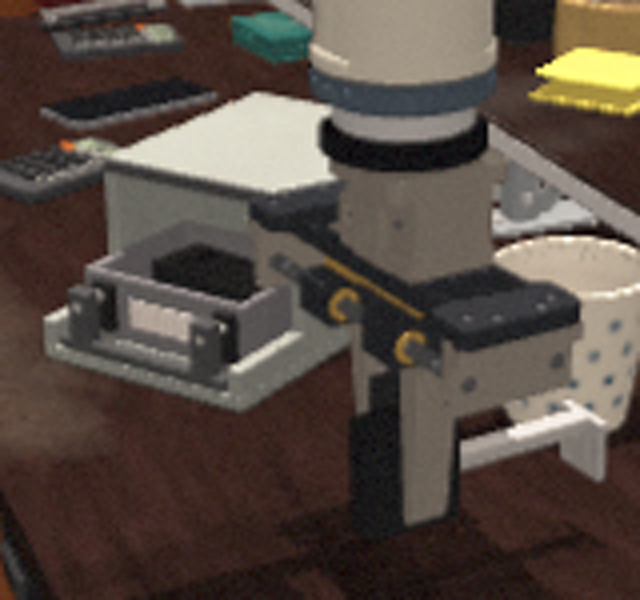

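The tray stands against both posts, level and with the brick in it, and the hook is level in the gripper. Next I'll put it down.

```bash
python3 - <<'E'
from rob import *
p=np.array([g[0],g[1]-.005,0])
print(move_linear(p+[0,0,GZ-.004],max_speed=.03,force_limit=4),st())
o=observe()["opening"]
grip(.05);dwell(.2);grip(.09);print(st())
move_linear(p+[0,0,.2],max_speed=.12)
j=[1.32,.353,1.633,0,1.155,-.002]
move_pose(p+[-.08,-.05,.26],ori(g[2]));dwell(.5);print(st())
snap("top","fin2",(195,125,395,255),4)
E
```

```text
True {'t': 30.9, 'tipx': -0.125, 'tipy': -0.2565, 'tipz': -0.0002, 'f': [0.1, -0.9, 4.0], 'grip': 30.0, 'op': 0.0221}
{'t': 32.4, 'tipx': -0.1256, 'tipy': -0.2561, 'tipz': -0.0006, 'f': [0.4, -0.5, -0.0], 'grip': 0.0, 'op': 0.0899}
{'t': 35.1, 'tipx': -0.2172, 'tipy': -0.2749, 'tipz': 0.2377, 'f': [1.0, 0.5, 0.2], 'grip': 0.0, 'op': 0.0899}
```

View pics/fin2.png

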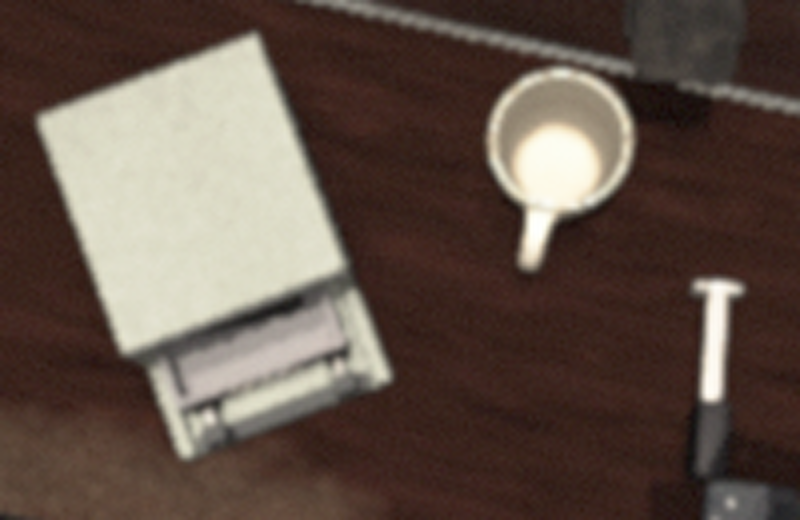

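The tray is against both posts, the hook stands on the desk near (712,440), and the mug has not moved.

```bash
python3 -c "
from plant import *
print(job_done())"
```

```text
the job is handed in; nothing more can be done
None
```

I pulled the tray onto both stop pads and held it there at about 7–11 N, slightly over the 10 N asked for about 1.5 s and then about 7.5 N. I then unhooked without pushing the tray back, stood the hook on the desk well clear of it, and handed the job in at about 35 s.

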